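# Load the dish tray into the bench warmer and shut its door

### The arm

A 6-joint arm with a two-finger parallel gripper is mounted at the origin on a cart in front of the work surface, level with it; the furniture and walls round the work are solid. World frame = base frame: x ahead of the robot, y to its left, z up, the work surface at z = 0. Lengths are in m, angles in rad, forces in N, time in s.
With the tool pointing down it reaches from about 0.35 to 0.975 m from the base axis. Payload 17.4 kg.
Tool frame: the origin (TCP) lies at the centre of the arm's flange, where the gripper is bolted on; the fingertips stand 173 mm ahead of it and the grasp point (between the pads) lies 155 mm ahead of it; z points along the fingers, y is the line along which they close (so a half turn about z gives the same grasp; the last joint's range is limited). The gripper opens to 85 mm and grips with 20 to 120 N. Pads are 22 mm wide; open, the fingers measure 114 mm over their backs; the gripper's body (76 mm by 85 mm) begins 54 mm behind the grasp point. The pads swing forward as they close: fully open they stand 13 mm farther back than shut.
Start: joints at [-1.222, 0.116, 1.442, -0, 1.584, -0.038], TCP at [0.255, -0.625, 0.405] pointing down, gripper open.
Joint ranges: [-2.83, 2.83], [-0.83, 2.19], [0.07, 2.5], [-1.14, 4.28], [0.01, 3], [-2.97, 2.97]. Speed limits (rad/s): [1.89, 1.89, 2.22, 3.14, 3.14, 3.14].

### API

Orientations are given as [roll, pitch, yaw] about the fixed x, y, z axes, in that order (R = Rz(yaw) Ry(pitch) Rx(roll)).
In Python, from rig import ctrl gives the robot as it stands.
- The arm moves only by the tool jog_arm, never from a script. Its argument "rows" is a list of rows, each an object of numbers: "x", "y", "z": the shift along the tool's x, y, z in mm; "wx", "wy", "wz": the turn, a rotation vector about the tool's x, y, z in degrees; "jaw": the opening, from 0 (shut) to 1 (fully open). In form: [{"x": .., "y": .., "z": .., "wx": .., "wy": .., "wz": .., "jaw": ..}, ...]. A call has 1 to 10 rows; each row is the pose to reach, as a shift and turn from the pose commanded when the call began, along the tool's axes at that moment; what a row does not reach only later rows make up. A row lasts 1/8 s, in which the tool goes at most 62.5 mm and 10.7 degrees, less where a joint would pass 70% of its speed; a pose out of reach is approached as far as the arm can. A call with a gripper value outside its range is refused whole. The fingers move at their own pace and stop on an object; "grip_force" is the grip in N (left out, the last holds). Time passes only in rows, so rows that repeat a pose let the fingers close. It gives the time, the measured TCP pose, the force, the opening and the grip force at its end, in the units of the state.
- ctrl.sense(): the state, without advancing time (a new reading comes with each control period).
- ctrl.capture(name): name is "scene" or "top"; returns the picture (420x560x3 uint8, red, green, blue); there is no depth.
- ctrl.camera_model(name): a dict with "camera_matrix" (3x3 intrinsics, pixels), "rvec" (rotation vector, rad) and "tvec" (3), from world to camera coordinates, as OpenCV has them. Camera axes: x right, y down, z forward; pixel columns grow to the right and rows downward; lengths in m; the calibration is good to about 2 mm. A picture is of the moment at which its call begins. camera_model takes no time and is no camera call.
- ctrl.hand_in(): hands the job in; it is judged then, once.
Trained networks look in the newest picture that a camera, given by its name, has taken for a name from the list of things; names that differ only in an ending like _2 or _b are one class to them, and where a whole thing is asked for, a point or a joint stands for the part that bears it (a point fixed in the world has none). Each returns a list of dicts, best first, with "score" (0 to 1); they miss things now and then, are a little off and sometimes report something else, mostly with a low value. They report only what shows in the picture. A call takes as long as a camera call. They do not tell look-alikes from the thing itself.
- ctrl.look_for(camera, label): "box" ([left, top, width, height] as shares, 0 to 1, of the picture: columns of its width, rows of its height, round what is visible of it).
- ctrl.cut_out(camera, label): "pixels" (420x560 bool, what is visible of it) and "box" ([left, top, width, height] as shares, 0 to 1, of the picture: columns of its width, rows of its height, round what is visible of it).
The state is a dict: "time_s": time; "joint_positions": joint angles; "joint_vel": joint speeds; "joint_efforts": joint torques, N m; "tcp_pos": TCP position; "tcp_rot": TCP orientation; "ft_force": force on the tool from outside, world axes, zero at the start; "ft_torque": the same for the moment, N m; "gripper_width": opening from 0.0 (shut) to 1.0 (fully open); "grasp_force": force on a finger pad.
Only numpy, scipy, OpenCV 4.12 (cv2) and the standard library are available. Lean on these libraries where they do the work, as an engineer would, in place of code of your own. Each camera call takes 0.05 s, during which the arm holds its last target. There are 200 camera calls.

### The job

Put the loaded culture-dish tray into the bench warmer: slide the amber door fully open, slide the tray along the metal deck (do not lift it) into the guide slots until it is fully home against the stop, then slide the door completely shut. The two dishes must stay lying flat in their pockets, and the glass media bottle and the timer nearby must be left where they stand.

Things in the scene. Friction and masses are not known exactly. Their poses are not given: they have to be found in the camera images.
- warmer: Low white dish warmer with an aluminium loading deck. Origin: at bench level under the middle of the opening, in the plane of the front face. x points INTO the opening (the tray's way in), y to the left of one looking in. Housing x 0 to 139, y -166 to 59 mm, roof at z = 80, rail and door hangers to 88 mm. Deck x -190 to 0, y -72 to 115 mm, top at z = 10 mm, level with the floor inside, no sill.
- opening (a point): Middle of the opening at deck height (warmer x 0, y 0, z 10 mm). The opening is 100 mm wide and reaches up to z = 56 mm. Dark lines on the deck at y = +-42.5 mm mark the tray's lane. Inside, lead-in plates narrow the way from 99 mm at the face to 83 mm at x = 40 mm, then straight guides; from x = 46 mm their lips (underside z = 19 mm) lie over the tray's side flanges.
- stop (a point): Stop that the tray's nose meets when home: warmer x = 128.5, y = 0, z = 20 mm. The tray's origin is then at warmer x = 64.5, y = 0, z = 10 mm and its push panel stands 1.5 mm out of the white front face, just clear of the door (door and its edges: warmer x = -12.5 to -5 mm).
- warmer_door (a joint): Amber clear sliding door with black edges, 108 mm wide, from 2 mm above the deck up to z = 78 mm, hung on the roof rail. In m: 0 = shut (centred on the opening, end stop), 0.112 = fully open (end stop; the edge then clears the opening by 8 mm); as it grows the door slides along the warmer's -y. Friction about 1.2 N, no spring; it stays where it is left. 
- door_grip (a point): Middle of the door's handle (moves with the door; warmer y = +30 mm when shut), 60 mm up: a black upright round bar 11 mm thick, z = 40 to 80 mm, 36 mm in front of the warmer's face, on a stub at top and bottom. Pinch it from above, fingers closing along the warmer's y, or push it sideways. The tray's dishes and walls (up to z = 28 mm) may lie below it: keep the fingertips above z = 35 mm.
- tray: Loose steel dish tray, 130 x 80 mm, 0.25 kg, on the deck before the opening, askew and off its lane. Origin: underside, on the centre line. x points to the nose that goes in first (at +64 mm). Base plate 5 mm thick, 80 mm wide (the side flanges); side walls to z = 18 mm, outside at y = +-34 mm. At the rear a push panel 80 mm wide, 38 mm high, 4 mm thick, white label, outer face at x = -66 mm.
- dish_1: Clear plastic culture dish, loose, 59 mm across, 13 mm high, 0.03 kg, in the tray's rear pocket. Origin: centre of its underside, at tray x = -32, y = 0, z = 5 mm, with 2 to 3 mm of play.
- dish_2: The same kind of dish in the tray's front pocket, at tray x = +31, y = 0, z = 5 mm.
- media_bottle: Glass media bottle with a blue screw cap, 55 mm across, 110 mm high, standing on the bench beyond the loading deck; origin: centre of its underside. Leave it alone.
- timer: White count-down timer, 62 x 66 x 25 mm, lying on the bench beyond the loading deck; origin: centre of its underside. Leave it alone.
Not all that is in view belongs to the job. What is shaped like the dish_2 but pink is not meant.

How it is judged:
By the outcome, as a careful person would: the job done as asked, in the order asked, and still so for the second after the job is handed in, with the robot touching nothing.
It also fails if it takes over 61 s, if anything falls off the work surface, if the arm or the gripper's body presses on something with over 40 N, if the wrist force passes 120 N, or if a joint passes its speed limit or range.

## Working session

There is one attempt and no reset: what is moved stays moved. The work goes in short steps, Python scripts to look and compute and a tool call to move; the robot and the scene stay as the last step left them, time stands still between calls to the robot, and variables do not carry over. Pictures are saved under pics/ and viewed, at most 10 in all, crops included, and the job is handed in when it is done.

Besides the shell and the picture viewer there is one more tool, called after "Emit:" as a command line: name --argument value ..., lists and objects as JSON in quotes. jog_arm: Moves the arm, as the interface text tells. Its arguments: {"type":"object","properties":{"rows":{"type":"array","items":{"type":"object","properties":{"x":{"type":"number"},"y":{"type":"number"},"z":{"type":"number"},"wx":{"type":"number"},"wy":{"type":"number"},"wz":{"type":"number"},"jaw":{"type":"number"}}}},"grip_force":{"type":"number"}},"required":["rows"]}

```bash
ls; mkdir -p pics; python3 - <<'E'
from rig import ctrl
import cv2
for n in("scene","top"):
    im=ctrl.capture(n); cv2.imwrite(f"pics/{n}0.png",im[:,:,::-1]); m=ctrl.camera_model(n); print(n,m)
    for l in("warmer","warmer_door","door_grip","tray","dish_1","media_bottle","timer"):
        print(l,[(round(d["score"],2),[round(a*b) for a,b in zip(d["box"],(560,420,560,420))]) for d in ctrl.look_for(n,l)][:4])
print(ctrl.sense())
E
```

```text
pics
scene {'camera_matrix': array([[435.91539481,   0.        , 278.3440921 ],
       [  0.        , 435.91539481, 213.07573218],
       [  0.        ,   0.        ,   1.        ]]), 'rvec': array([ 2.1350161 , -0.51939086,  0.24545605]), 'tvec': array([-0.42829986,  0.31276498,  0.55706613])}
warmer [(0.7, [210, 207, 182, 162])]
warmer_door [(0.66, [254, 213, 28, 27]), (0.58, [262, 235, 46, 42])]
door_grip [(0.8, [265, 236, 44, 38]), (0.32, [213, 208, 183, 161])]
tray [(0.91, [245, 201, 69, 52])]
dish_1 [(0.79, [253, 217, 29, 24]), (0.65, [157, 239, 32, 24]), (0.62, [274, 233, 32, 10])]
media_bottle [(0.78, [311, 155, 25, 50])]
timer [(0.93, [248, 165, 33, 23])]
top {'camera_matrix': array([[521.07667186,   0.        , 277.00494425],
       [  0.        , 521.07667186, 210.33433595],
       [  0.        ,   0.        ,   1.        ]]), 'rvec': array([ 2.18121593, -2.1457899 ,  0.15613481]), 'tvec': array([0.14972732, 0.5865372 , 1.15700237])}
warmer [(0.83, [214, 161, 183, 117])]
warmer_door [(0.94, [303, 211, 38, 50])]
door_grip [(0.59, [300, 209, 37, 48])]
tray [(0.96, [233, 186,
[... 209 characters left out ...]

{'time_s': 0.8, 'joint_positions': array([-1.22179021e+00,  1.15986411e-01,  1.44159193e+00,  1.65137430e-07,
        1.58400796e+00, -3.77946752e-02]), 'joint_vel': array([-0.0006622 ,  0.00053717, -0.0001044 ,  0.00049442, -0.00090131,
       -0.00074401]), 'joint_efforts': array([ 1.59120107e-03, -7.31682658e+01, -6.32622743e+01, -4.20136553e-05,
        5.10843220e-04,  9.89166978e-06]), 'tcp_pos': array([ 0.25462493, -0.62513699,  0.40471732]), 'tcp_rot': array([3.14158630e+00, 7.51015945e-08, 3.86800797e-01]), 'ft_force': array([-0.72166367, -0.03846857,  0.09435366]), 'ft_torque': array([ 0.03649058, -0.05070352, -0.01776914]), 'grasp_force': 0.0, 'gripper_width': 0.9966224711930803}
```

```bash
python3 - <<'E'
import cv2,numpy as np
a=cv2.imread("pics/scene0.png")[150:380,140:400]; b=cv2.imread("pics/top0.png")[120:330,140:400]
a=cv2.resize(a,None,fx=2.5,fy=2.5,interpolation=3); cv2.imwrite("pics/sc.png",a)
cv2.imwrite("pics/tc.png",cv2.resize(b,None,fx=2.8,fy=2.8,interpolation=3))
E
```

```text
(no output)
```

View pics/sc.png

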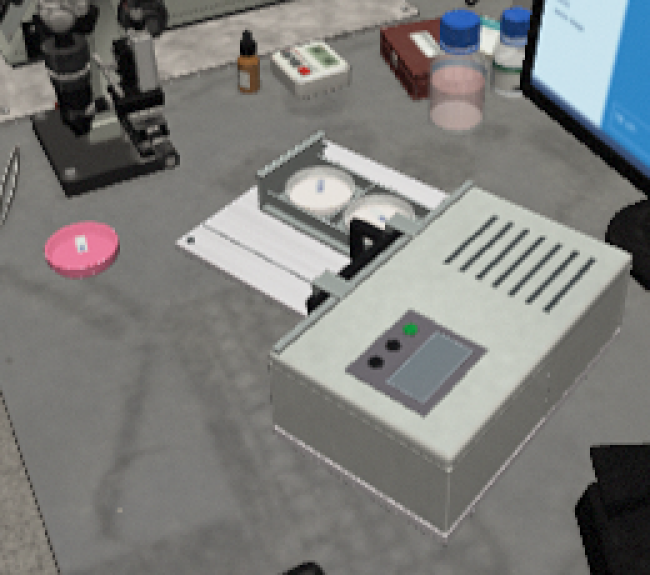

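View pics/tc.png

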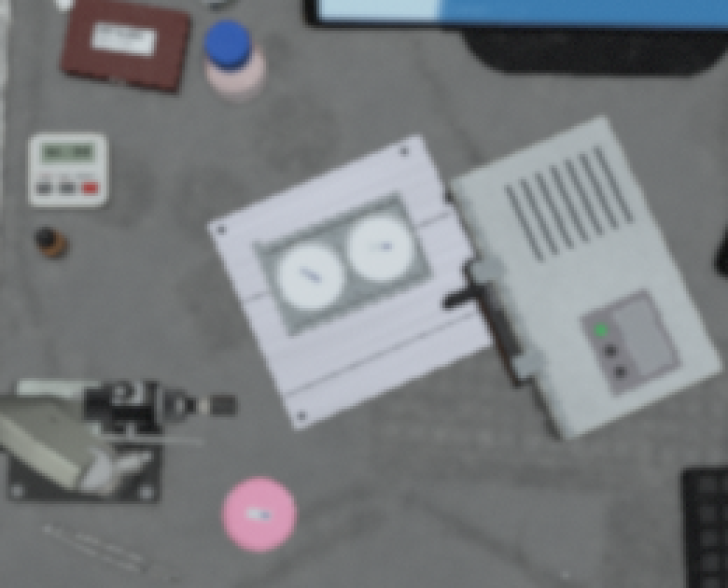

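The scene view shows the pink decoy dish (crop 83,250), which is not to be used. The white dishes are in the tray (crop 320,190 and 380,215), and the door is shut with its handle at (370,240). The top view shows the deck corners at (208,228), (296,430) and (420,137). The tray is askew between (255,245) and (430,272), and the bottle, timer and dropper stay outside the lane. I'll fit the warmer and tray poses from both views.

```bash
cat > h.py <<'E'
import numpy as np,cv2
from scipy.optimize import least_squares
from rig import ctrl
T=lambda p:np.array([140+p[0]/2.8,120+p[1]/2.8]); S=lambda p:np.array([140+p[0]/2.5,150+p[1]/2.5])
C={n:ctrl.camera_model(n) for n in("scene","top")}
def proj(n,P):
    m=C[n]; return cv2.projectPoints(np.array(P,float).reshape(-1,3),m["rvec"],m["tvec"],m["camera_matrix"],None)[0][:,0]
def loc(q,P):
    c,s=np.cos(q[2]),np.sin(q[2]); P=np.array(P,float)
    return np.c_[q[0]+c*P[:,0]-s*P[:,1],q[1]+s*P[:,0]+c*P[:,1],P[:,2]+(q[3] if len(q)>3 else 0)]
def fit(obs,q0):  # obs: (cam,px,local mm)
    f=lambda q:np.concatenate([(proj(n,loc(q,[np.array(l)/1000]))[0]-p) for n,p,l in obs])
    r=least_squares(f,q0,loss="soft_l1"); return r.x,f(r.x).reshape(-1,2).round(1)
E
python3 - <<'E'
from h import *
print("cam", [(-cv2.Rodrigues(C[n]["rvec"])[0].T@C[n]["tvec"]).round(3) for n in C])
W=[("top",T(p),l) for p,l in [((208,228),(-190,115,10)),((296,430),(-190,-72,10)),((420,137),(0,115,10)),((605,117),(139,59,80)),((722,368),(139,-166,80)),((568,438),(0,-166,80))]]
W+=[("scene",S(p),l) for p,l in [((178,240),(-190,-72,10)),((630,258),(139,59,80)),((447,465),(139,-166,80)),((273,355),(0,-166,84)),((445,535),(139,-166,0))]]
best=min((fit(W,[.5,-.2,y,0.]) for y in np.arange(-3,3,1)),key=lambda r:abs(r[1]).sum())
print("warmer x y yaw dz",best[0].round(4));print(best[1].tolist())
t=[("top",T(p),l) for p,l in [((400,192),(64,40,5)),((430,272),(64,-40,5)),((254,245),(-66,40,38)),((290,335),(-66,-40,38))]]
t+=[("scene",S(p),l) for p,l in [((258,177),(-66,-40,38)),((322,134),(-66,40,38)),((262,207),(-66,-40,0))]]
bt=fit(t,[*best[0][:3],0.01]);print("tray",bt[0].round(4));print(bt[1].tolist())
w=best[0];c,s=np.cos(w[2]),np.sin(w[2]);d=bt[0][:2]-w[:2]
print("tray in warmer",[c*d[0]+s*d[1],-s*d[0]+c*d[1]],np.degrees(bt[0][2]-w[2]))
# handle: triangulate top of bar
m=[C[n]["camera_matrix"]@np.c_[cv2.Rodrigues(C[n]["rvec"])[0],C[n]["tvec"]] for n in("top","scene")]
tr=lambda a,b:(lambda X:X[:3,0]/X[3,0])(cv2.triangulatePoints(m[0],m[1],T(a).reshape(2,1),S(b).reshape(2,1)))
h=tr((449,302),(354,221));d=h[:2]-w[:2];print("handle",h,[c*d[0]+s*d[1],-s*d[0]+c*d[1]])
g=loc(w,[(-.036,.03,.08),(-.036,-.082,.06)]);print("handle pred",g,proj("top",g),proj("scene",g))
E
```

```text
cam [array([ 0.267, -0.442,  0.57 ]), array([0.433, 0.178, 1.219])]
warmer x y yaw dz [ 0.5844  0.0862 -1.1409 -0.0043]
[[-0.1, -1.4], [-0.0, -0.2], [-2.0, -0.6], [-0.2, -1.8], [0.9, 0.5], [-1.4, 1.2], [-1.9, 2.4], [1.3, -0.3], [1.1, 0.2], [-3.3, -1.6], [-0.1, 6.9]]
tray [ 0.5807  0.1891 -1.1614  0.0072]
[[-0.1, -1.7], [2.4, 1.0], [-0.4, -1.6], [0.0, -1.2], [-0.5, -0.2], [-0.5, -0.3], [-1.0, 2.5]]
tray in warmer [np.float64(-0.09509339261442533), np.float64(0.039537995051680964)] -1.1756323115782517
handle [0.54137125 0.10774123 0.07858647] [np.float64(-0.03749124176503821), np.float64(-0.030123351755652478)]
handle pred [[0.59664434 0.13144621 0.0756843 ]
 [0.49483748 0.08476257 0.0556843 ]] [[289.97523003 202.63154035]
 [309.94065745 249.41112265]] [[301.2818765  224.18093835]
 [263.50514059 263.74332993]]
```

The triangulated handle is at warmer y of about -30, not +30, so the door already stands about 60 mm open. I'll write a helper for the moves and approach the handle from above.

```bash
cat >> h.py <<'E'
from scipy.spatial.transform import Rotation as R
def jog(tp,yaw):
    s=ctrl.sense(); r=R.from_euler("xyz",s["tcp_rot"])
    q=R.from_euler("xyz",[np.pi,0,yaw])
    print("shift mm",(r.inv().apply(np.array(tp)-s["tcp_pos"])*1000).round(1),"rot deg",np.degrees((r.inv()*q).as_rotvec()).round(2),"t",s["time_s"])
E
python3 - <<'E'
from h import *
jog([.542,.1065,.405],2.0)
E
```

```text
shift mm [ 5.421e+02 -5.692e+02 -3.000e-01] rot deg [  0.     0.   -92.43] t 0.8
```

Emit:
jog_arm --rows '[{"x":542,"y":-569,"wz":-92.4,"jaw":0.6},{"x":542,"y":-569,"wz":-92.4,"jaw":0.6},{"x":542,"y":-569,"wz":-92.4,"jaw":0.6},{"x":542,"y":-569,"wz":-92.4,"jaw":0.6},{"x":542,"y":-569,"wz":-92.4,"jaw":0.6},{"x":542,"y":-569,"wz":-92.4,"jaw":0.6},{"x":542,"y":-569,"wz":-92.4,"jaw":0.6},{"x":542,"y":-569,"wz":-92.4,"jaw":0.6},{"x":542,"y":-569,"wz":-92.4,"jaw":0.6},{"x":542,"y":-569,"wz":-92.4,"jaw":0.6}]'

```text
invalid input
```

```bash
python3 - <<'E'
from h import *
print(ctrl.sense()["tcp_pos"]);jog([.542,.1065,.405],2.0);jog([.542,.1065,.217],2.0)
E
```

```text
[ 0.25462493 -0.62513699  0.40471732]
shift mm [ 5.421e+02 -5.692e+02 -3.000e-01] rot deg [  0.     0.   -92.43] t 0.8
shift mm [ 542.1 -569.2  187.7] rot deg [  0.     0.   -92.43] t 0.8
```

Emit:
jog_arm --rows '[{"x":42,"y":-44,"z":0,"wx":0,"wy":0,"wz":-9,"jaw":0.6},{"x":84,"y":-88,"z":0,"wx":0,"wy":0,"wz":-18,"jaw":0.6},{"x":126,"y":-132,"z":0,"wx":0,"wy":0,"wz":-27,"jaw":0.6},{"x":168,"y":-176,"z":0,"wx":0,"wy":0,"wz":-36,"jaw":0.6},{"x":210,"y":-220,"z":0,"wx":0,"wy":0,"wz":-45,"jaw":0.6},{"x":252,"y":-264,"z":0,"wx":0,"wy":0,"wz":-54,"jaw":0.6},{"x":294,"y":-308,"z":0,"wx":0,"wy":0,"wz":-63,"jaw":0.6},{"x":336,"y":-352,"z":0,"wx":0,"wy":0,"wz":-72,"jaw":0.6},{"x":378,"y":-396,"z":0,"wx":0,"wy":0,"wz":-81,"jaw":0.6},{"x":420,"y":-440,"z":0,"wx":0,"wy":0,"wz":-90,"jaw":0.6}]'

```text
time_s: 2.05
tcp_pos: [0.4778, -0.0572, 0.4051]
tcp_rot: [3.141, 0.001, 1.963]
ft_force: [1.2, -0.2, -0.1]
gripper_width: 0.598
grasp_force: 0.0
```

```bash
python3 - <<'E'
from h import *
print(ctrl.sense()["tcp_pos"]);jog([.542,.1065,.217],2.0)
E
```

```text
[ 0.47776732 -0.05718557  0.40510972]
shift mm [126.8 121.7 188.1] rot deg [ 0.05  0.03 -2.14] t 2.05
```

Emit:
jog_arm --rows '[{"x":42,"y":41,"z":0,"wx":0,"wy":0,"wz":-2,"jaw":0.6},{"x":84,"y":82,"z":0,"wx":0,"wy":0,"wz":-2,"jaw":0.6},{"x":127,"y":122,"z":40,"wx":0,"wy":0,"wz":-2,"jaw":0.6},{"x":127,"y":122,"z":80,"wx":0,"wy":0,"wz":-2,"jaw":0.6},{"x":127,"y":122,"z":100,"wx":0,"wy":0,"wz":-2,"jaw":0.6},{"x":127,"y":122,"z":100,"wx":0,"wy":0,"wz":-2,"jaw":0.6}]'

```text
time_s: 2.8
tcp_pos: [0.5425, 0.1039, 0.3042]
tcp_rot: [-3.14, -0.0, 1.992]
ft_force: [-0.1, 0.3, 1.5]
gripper_width: 0.599
grasp_force: 0.0
```

```bash
python3 - <<'E'
from h import *
jog([.542,.1065,.217],2.0)
a=ctrl.capture("scene")[:,:,::-1];b=ctrl.capture("top")[:,:,::-1]
cv2.imwrite("pics/a1.png",np.hstack([cv2.resize(a[170:330,190:350],None,fx=2.5,fy=2.5),cv2.resize(b[130:290,200:360],None,fx=2.5,fy=2.5)]))
E
```

```text
shift mm [ 2.6  0.7 87.2] rot deg [-0.09 -0.02 -0.46] t 2.8
```

View pics/a1.png

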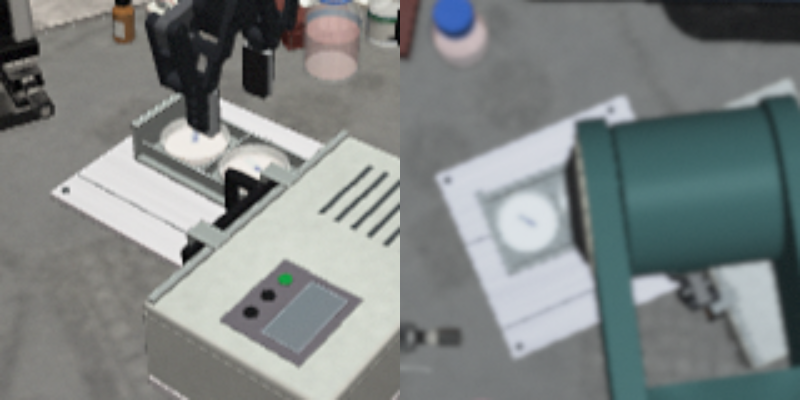

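The left half shows the jaws straddling the spot above the handle (crop 235,180). The arm hides that area in the right half. I'll descend and pinch.

Emit:
jog_arm --rows '[{"x":2,"y":1,"z":30,"wx":0,"wy":0,"wz":-0.5,"jaw":0.6},{"x":2,"y":1,"z":60,"wx":0,"wy":0,"wz":-0.5,"jaw":0.6},{"x":2,"y":1,"z":87,"wx":0,"wy":0,"wz":-0.5,"jaw":0.6},{"x":2,"y":1,"z":87,"wx":0,"wy":0,"wz":-0.5,"jaw":0.6},{"x":2,"y":1,"z":87,"wx":0,"wy":0,"wz":-0.5,"jaw":0.2},{"x":2,"y":1,"z":87,"wx":0,"wy":0,"wz":-0.5,"jaw":0.0},{"x":2,"y":1,"z":87,"wx":0,"wy":0,"wz":-0.5,"jaw":0.0},{"x":2,"y":1,"z":87,"wx":0,"wy":0,"wz":-0.5,"jaw":0.0}]' --grip_force 25

```text
time_s: 3.9
tcp_pos: [0.5432, 0.1067, 0.2194]
tcp_rot: [3.139, 0.001, 2.001]
ft_force: [-0.5, -1.5, 7.7]
gripper_width: 0.12
grasp_force: 25.0
```

Emit:
jog_arm --rows '[{"x":0,"y":-8,"z":0,"wx":0,"wy":0,"wz":0,"jaw":0},{"x":0,"y":-16,"z":0,"wx":0,"wy":0,"wz":0,"jaw":0},{"x":0,"y":-24,"z":0,"wx":0,"wy":0,"wz":0,"jaw":0},{"x":0,"y":-32,"z":0,"wx":0,"wy":0,"wz":0,"jaw":0},{"x":0,"y":-40,"z":0,"wx":0,"wy":0,"wz":0,"jaw":0},{"x":0,"y":-45,"z":0,"wx":0,"wy":0,"wz":0,"jaw":0},{"x":0,"y":-48,"z":0,"wx":0,"wy":0,"wz":0,"jaw":0}]'

```text
time_s: 4.78
tcp_pos: [0.4994, 0.0866, 0.2194]
tcp_rot: [3.139, 0.001, 2.001]
ft_force: [1.0, 1.4, 7.3]
gripper_width: 0.122
grasp_force: 25.0
```

Emit:
jog_arm --rows '[{"x":0,"y":-2,"z":0,"wx":0,"wy":0,"wz":0,"jaw":0},{"x":0,"y":-4,"z":0,"wx":0,"wy":0,"wz":0,"jaw":0},{"x":0,"y":-6,"z":0,"wx":0,"wy":0,"wz":0,"jaw":0},{"x":0,"y":-8,"z":0,"wx":0,"wy":0,"wz":0,"jaw":0},{"x":0,"y":-8,"z":0,"wx":0,"wy":0,"wz":0,"jaw":0}]'

```text
time_s: 5.4
tcp_pos: [0.4939, 0.0842, 0.2197]
tcp_rot: [3.13, 0.001, 2.001]
ft_force: [36.8, 16.5, -15.5]
gripper_width: 0.115
grasp_force: 26.5
```

The door is at its open end stop, where the force rises to about 40 N. The handle is within 1 mm of the fitted warmer pose. I'll relieve the load, release and rise.

Emit:
jog_arm --rows '[{"x":0,"y":5,"z":0,"wx":0,"wy":0,"wz":0,"jaw":0},{"x":0,"y":5,"z":0,"wx":0,"wy":0,"wz":0,"jaw":0.3},{"x":0,"y":5,"z":0,"wx":0,"wy":0,"wz":0,"jaw":0.45},{"x":0,"y":5,"z":0,"wx":0,"wy":0,"wz":0,"jaw":0.45},{"x":0,"y":5,"z":-50,"wx":0,"wy":0,"wz":0,"jaw":0.45},{"x":0,"y":5,"z":-100,"wx":0,"wy":0,"wz":0,"jaw":0.4},{"x":0,"y":5,"z":-130,"wx":0,"wy":0,"wz":0,"jaw":0.4},{"x":-60,"y":5,"z":-130,"wx":0,"wy":0,"wz":0,"jaw":0.4},{"x":-60,"y":5,"z":-130,"wx":0,"wy":0,"wz":0,"jaw":0.4}]'

```text
time_s: 6.52
tcp_pos: [0.5221, 0.0285, 0.3478]
tcp_rot: [3.142, 0.001, 1.998]
ft_force: [0.1, 0.3, 0.2]
gripper_width: 0.4
grasp_force: 0.0
```

```bash
python3 - <<'E'
from h import *
a=ctrl.capture("scene")[:,:,::-1];b=ctrl.capture("top")[:,:,::-1]
cv2.imwrite("pics/top2.png",b);cv2.imwrite("pics/sc2.png",a)
cv2.imwrite("pics/a2.png",np.hstack([cv2.resize(a[190:270,230:310],(400,400),interpolation=3),cv2.resize(b[175:255,220:300],(400,400),interpolation=3)]))
E
```

```text
(no output)
```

View pics/a2.png

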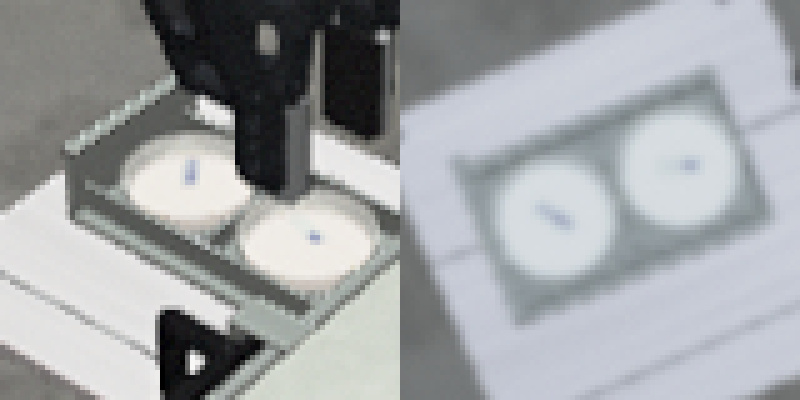

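```bash
python3 - <<'E'
from h import *
t5=lambda p:np.array([220+(p[0]-400)/5-.4,175+p[1]/5-.4]); s5=lambda p:np.array([230+p[0]/5-.4,190+p[1]/5-.4])
w=np.array([.5844,.0862,-1.1409])
t=[("top",t5(p),l) for p,l in [((716,70),(64,40,5)),((768,213),(64,-40,5)),((455,160),(-66,40,38)),((518,322),(-66,-40,38)),((556,218),(-32,0,18)),((681,168),(31,0,18))]]
ts=[("scene",s5(p),l) for p,l in [((65,150),(-66,-40,38)),((180,75),(-66,40,38)),((75,222),(-66,-40,1)),((290,347),(64,-40,5))]]
c,s=np.cos(w[2]),np.sin(w[2])
for o in(t,t+ts):
    q,r=fit(o,[.58,.19,-1.15,.01]);d=q[:2]-w[:2]
    print(q.round(4),"in warmer",(c*d[0]+s*d[1]).round(4),(-s*d[0]+c*d[1]).round(4),np.degrees(q[2]-w[2]).round(2),r.tolist())
b=cv2.imread("pics/top2.png")
# deck outer edge + lane direction check: deck corners refit from edges
g=loc(w,[(-.19,.115,.01),(-.19,-.072,.01),(0,.115,.01)]);print(proj("top",g))
lines=cv2.createLineSegmentDetector().detect(cv2.resize(b[:,:,1],None,fx=2,fy=2,interpolation=3)[320:640,400:680])[0][:,0]
R2=lambda a:(a+[400,320,400,320])/2
m=C["top"];Rm=cv2.Rodrigues(m["rvec"])[0];o=-Rm.T@m["tvec"]
def ray(p,z):
    d=Rm.T@np.linalg.inv(m["camera_matrix"])@[*p,1];return o+d*(z-o[2])/d[2]
for l in lines:
    l=R2(l);a,e=ray(l[:2],.01),ray(l[2:],.01);L=np.hypot(*(e-a)[:2])
    if L>.06:
        f=lambda P:(c*(P[0]-w[0])+s*(P[1]-w[1]),-s*(P[0]-w[0])+c*(P[1]-w[1]))
        print(np.array([f(a),f(e)]).round(3).tolist(),np.degrees(np.arctan2(*(e-a)[1::-1])-w[2]).round(2))
E
```

```text
[ 0.5826  0.1908 -1.1664 -0.0245] in warmer -0.0958 0.042 -1.46 [[-1.0, -0.2], [1.3, 1.8], [0.0, 0.1], [0.2, -0.5], [0.0, -0.2], [-0.3, -0.1]]
[ 0.5785  0.1903 -1.1767  0.0076] in warmer -0.0971 0.038 -2.05 [[-0.2, -0.6], [2.2, 2.3], [-0.7, -0.3], [-0.6, 0.1], [-0.3, -0.1], [0.1, -0.1], [-1.0, 0.5], [2.1, -1.5], [-1.9, 0.4], [3.4, 0.2]]
[[213.95786592 199.73452171]
 [245.61826734 273.39548772]
 [288.12743947 167.90707026]]
[[-0.191, -0.072], [-0.013, -0.073]] -0.22
[[0.041, -0.007], [0.011, -0.068]] 243.96
[[0.002, 0.115], [-0.19, 0.115]] 179.91
[[-0.191, 0.113], [-0.191, -0.071]] -90.0
[[0.112, 0.067], [0.013, 0.068]] 179.62
[[-0.071, -0.238], [-0.01, -0.099]] 66.4
[[0.027, -0.058], [-0.056, -0.244]] -114.08
[[-0.034, -0.002], [-0.165, 0.001]] 178.58
[[-0.155, 0.079], [-0.034, 0.076]] -1.34
[[0.028, -0.052], [0.063, 0.029]] 66.66
[[-0.165, 0.003], [-0.163, 0.083]] 88.62
[[-0.185, -0.04], [-0.116, -0.04]] -0.26
```

The deck edges detected by line fitting match the warmer pose to 1–2 mm and 0.2°. The tray is at warmer (-97, 39) mm with yaw -1.4°. Next I'll move to the push panel.

```bash
cat >> h.py <<'E'
W0=np.array([.5844,.0862,-1.1409])
def tgt(x,y,z,dyaw=0,base=np.pi/2): # warmer mm, dyaw deg relative to warmer x
    p=loc(W0,[(x/1e3,y/1e3,0)])[0]; jog([p[0],p[1],z/1e3],W0[2]+base+np.radians(dyaw))
def where():
    s=ctrl.sense();c,n=np.cos(W0[2]),np.sin(W0[2]);d=s["tcp_pos"][:2]-W0[:2];f=s["ft_force"]
    print("warmer",((c*d[0]+n*d[1])*1e3).round(1),((-n*d[0]+c*d[1])*1e3).round(1),(s["tcp_pos"][2]*1e3).round(1),"yaw",np.degrees(s["tcp_rot"][2]-W0[2]).round(2),"F",(c*f[0]+n*f[1]).round(1),(-n*f[0]+c*f[1]).round(1),f[2].round(1),"g",s["gripper_width"],s["grasp_force"])
E
python3 - <<'E'
from h import *
where();tgt(-161,40.6,330,-1.4)
E
```

```text
warmer 24.4 -80.5 347.4 yaw 179.95 F 0.3 -0.4 1.2 g 0.3997142893048338 0.0
shift mm [185.5 120.9  17.4] rot deg [-5.000e-02  1.000e-02  9.135e+01] t 6.625
```

Emit:
jog_arm --rows '[{"x":20,"y":14,"z":0,"wx":0,"wy":0,"wz":10,"jaw":0.4},{"x":42,"y":28,"z":0,"wx":0,"wy":0,"wz":20,"jaw":0.4},{"x":64,"y":42,"z":0,"wx":0,"wy":0,"wz":30,"jaw":0.4},{"x":86,"y":56,"z":0,"wx":0,"wy":0,"wz":40,"jaw":0.4},{"x":108,"y":70,"z":0,"wx":0,"wy":0,"wz":50,"jaw":0.4},{"x":130,"y":84,"z":0,"wx":0,"wy":0,"wz":60,"jaw":0.4},{"x":150,"y":98,"z":0,"wx":0,"wy":0,"wz":70,"jaw":0.4},{"x":170,"y":112,"z":5,"wx":0,"wy":0,"wz":80,"jaw":0.4},{"x":185.5,"y":121,"z":17,"wx":0,"wy":0,"wz":90,"jaw":0.4},{"x":185.5,"y":121,"z":17,"wx":0,"wy":0,"wz":91.35,"jaw":0.4}]'

```text
time_s: 7.88
tcp_pos: [0.5532, 0.2514, 0.3295]
tcp_rot: [-3.141, 0.002, 0.409]
ft_force: [-0.3, 0.1, 0.4]
gripper_width: 0.396
grasp_force: 0.0
```

```bash
python3 - <<'E'
from h import *
where();tgt(-161,40.6,206,-1.4)
E
```

```text
warmer -163.1 40.5 329.5 yaw 88.78 F -0.2 -0.2 0.4 g 0.3958589711568213 0.0
shift mm [  0.4   2.2 123.5] rot deg [-0.01  0.12  0.18] t 7.875
```

Emit:
jog_arm --rows '[{"x":0,"y":0,"z":40,"wx":0,"wy":0,"wz":0,"jaw":0.4},{"x":0,"y":0,"z":80,"wx":0,"wy":0,"wz":0,"jaw":0.4},{"x":0,"y":0,"z":95,"wx":0,"wy":0,"wz":0,"jaw":0.4},{"x":0,"y":0,"z":95,"wx":0,"wy":0,"wz":0,"jaw":0.4}]'

```text
time_s: 8.38
tcp_pos: [0.5539, 0.2498, 0.2358]
tcp_rot: [-3.142, 0.001, 0.408]
ft_force: [0.5, 0.5, -0.3]
gripper_width: 0.4
grasp_force: 0.0
```

```bash
python3 - <<'E'
from h import *
where();tgt(-161,40.6,206,-1.4)
a=ctrl.capture("scene")[:,:,::-1]
cv2.imwrite("pics/a3.png",cv2.resize(a[170:270,220:320],(600,600),interpolation=3))
E
```

```text
warmer -161.4 40.5 235.8 yaw 88.76 F -0.3 0.7 -0.3 g 0.4000028075565884 0.0
shift mm [ 0.2  0.4 29.8] rot deg [-0.    0.05  0.16] t 8.375
```

View pics/a3.png

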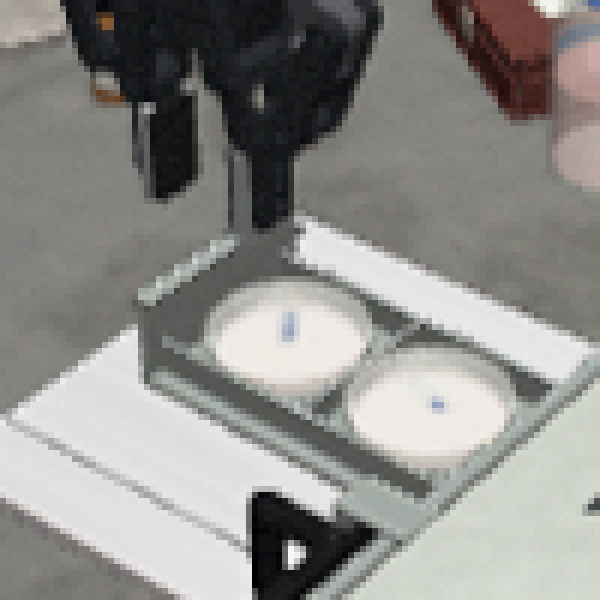

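The fingers straddle the push panel, with the front finger at (262,200) and the rear one at (170,165). The dishes lie flat. I'll descend and pinch.

Emit:
jog_arm --rows '[{"x":0,"y":0,"z":15,"wx":0,"wy":0,"wz":0,"jaw":0.4},{"x":0,"y":0,"z":29,"wx":0,"wy":0,"wz":0,"jaw":0.4},{"x":0,"y":0,"z":29,"wx":0,"wy":0,"wz":0,"jaw":0.25},{"x":0,"y":0,"z":29,"wx":0,"wy":0,"wz":0,"jaw":0.15},{"x":0,"y":0,"z":29,"wx":0,"wy":0,"wz":0,"jaw":0.1},{"x":0,"y":0,"z":29,"wx":0,"wy":0,"wz":0,"jaw":0.0},{"x":0,"y":0,"z":29,"wx":0,"wy":0,"wz":0,"jaw":0.0},{"x":0,"y":0,"z":29,"wx":0,"wy":0,"wz":0,"jaw":0.0}]' --grip_force 30

```text
time_s: 9.43
tcp_pos: [0.5542, 0.25, 0.2073]
tcp_rot: [3.142, -0.001, 0.407]
ft_force: [-1.1, -0.6, 6.1]
gripper_width: 0.035
grasp_force: 32.2
```

```bash
python3 - <<'E'
from h import *
where();tgt(-161,-1,207,0)
E
```

```text
warmer -161.5 40.8 207.3 yaw 88.68 F 0.1 -1.2 6.1 g 0.03457887735264749 32.189807295799255
shift mm [-41.8   1.4   0.2] rot deg [ 0.   -0.05 -1.32] t 9.425
```

Emit:
jog_arm --rows '[{"x":-2,"y":0,"z":0,"wx":0,"wy":0,"wz":-0.2,"jaw":0},{"x":-6,"y":0,"z":0,"wx":0,"wy":0,"wz":-0.4,"jaw":0},{"x":-11,"y":0,"z":0,"wx":0,"wy":0,"wz":-0.6,"jaw":0},{"x":-16,"y":0,"z":0,"wx":0,"wy":0,"wz":-0.8,"jaw":0},{"x":-21,"y":0,"z":0,"wx":0,"wy":0,"wz":-1,"jaw":0},{"x":-26,"y":0,"z":0,"wx":0,"wy":0,"wz":-1.2,"jaw":0},{"x":-31,"y":0,"z":0,"wx":0,"wy":0,"wz":-1.35,"jaw":0},{"x":-36,"y":0.5,"z":0,"wx":0,"wy":0,"wz":-1.35,"jaw":0},{"x":-40,"y":1,"z":0,"wx":0,"wy":0,"wz":-1.35,"jaw":0},{"x":-41,"y":1,"z":0,"wx":0,"wy":0,"wz":-1.35,"jaw":0}]'

```text
time_s: 10.68
tcp_pos: [0.5167, 0.2327, 0.2073]
tcp_rot: [3.141, -0.001, 0.431]
ft_force: [4.5, 1.1, 4.5]
gripper_width: 0.035
grasp_force: 32.1
```

```bash
cat >> h.py <<'E'
def lines(zz=.013,roi=(160,320,200,340)):
    b=ctrl.capture("top")[:,:,::-1].copy();r=roi
    L=cv2.createLineSegmentDetector().detect(cv2.resize(b[:,:,1],None,fx=2,fy=2,interpolation=3)[2*r[0]:2*r[1],2*r[2]:2*r[3]])[0][:,0]
    m=C["top"];Rm=cv2.Rodrigues(m["rvec"])[0];o=-Rm.T@m["tvec"];c,s=np.cos(W0[2]),np.sin(W0[2])
    def f(p):
        d=Rm.T@np.linalg.inv(m["camera_matrix"])@[*p,1];P=o+d*(zz-o[2])/d[2];P=P[:2]-W0[:2]
        return np.array([c*P[0]+s*P[1],-s*P[0]+c*P[1]])*1e3
    for l in L:
        l=(l+2*np.array([r[2],r[0],r[2],r[0]]))/2-.25;a,e=f(l[:2]),f(l[2:]);v=e-a
        if np.hypot(*v)>25 and -200<a[0]<60 and -100<a[1]<120: print(a.round(1),e.round(1),np.degrees(np.arctan2(v[1],v[0])).round(1))
    return b
E
python3 - <<'E'
from h import *
where();b=lines();a=ctrl.capture("scene")[:,:,::-1]
cv2.imwrite("pics/a4.png",np.hstack([cv2.resize(a[180:280,220:320],(400,400),interpolation=3),cv2.resize(b[170:270,210:310],(400,400),interpolation=3)]))
E
```

```text
warmer -161.4 -0.5 207.3 yaw 90.04 F 0.9 4.6 4.5 g 0.03511434858706281 32.13868975639343
[-60.7  32.9] [-62.1  -0.8] -92.4
[-71.7 -71.2] [-13.  -72.6] -1.4
[-61.4   0.4] [-74.7 -23.5] -119.1
[-63.4  78.3] [-57.6  33. ] -82.7
[-108.1  -66.2] [-106.  -38.] 85.7
[-178.7  -31.2] [-225.4  -29.5] 177.9
[ 0.2 52.9] [  4.  112.4] 86.3
[  2.4 -44.3] [ 2.2 36.4] 90.1
[-108.   -36.5] [-174.6  -37.3] -179.3
[-74.1 -22.3] [-75.6 -70.3] -91.8
[-188.8  -71.6] [-111.8  -71.6] 0.0
[-1.000e-01  1.152e+02] [-190.1  115.5] 179.9
[-69.8   2.7] [-66.3  66.7] 86.9
[  8.4 -97.7] [   8.3 -143.1] -90.1
[-190.6  -36. ] [-191.7  -70. ] -91.9
[-33.3  42.2] [-32.2 -38.2] -89.2
[ 48.7 -23.1] [48.8 42.7] 89.9
[55.4 43.1] [ 55.2 -23.3] -90.1
[-39.   -7.9] [-41.6  24. ] 94.6
[-53.   44.1] [-14.3  46.6] 3.6
[-107.   -18.6] [-101.9   80. ] 87.0
[-99.2  11.7] [-101.2  -35.7] -92.5
[-100.   -36.6] [-103.7 -106.6] -93.0
[-2.2 39.9] [-28.5  40.2] 179.4
[-96.   79.6] [-98.6  12.5] -92.3
```

View pics/a4.png

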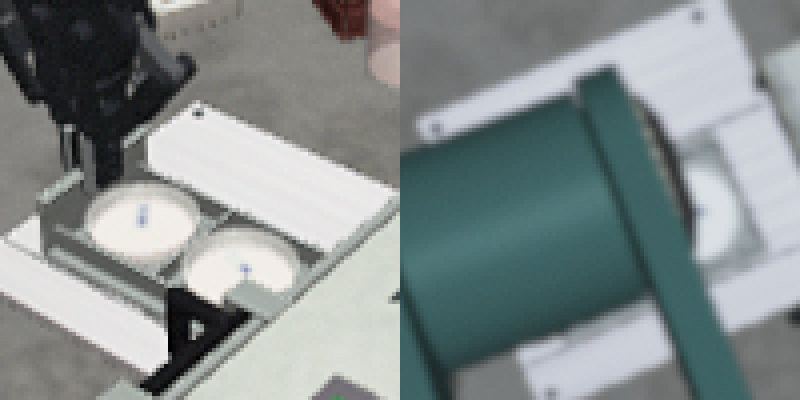

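The tray is in its lane: nose edge centre is at y ≈ +2 mm with about 0.7° of residual yaw, and the dishes lie flat. I'll correct the yaw while sliding in.

Emit:
jog_arm --rows '[{"x":0,"y":4,"z":0,"wx":0,"wy":0,"wz":0.3,"jaw":0},{"x":0,"y":10,"z":0,"wx":0,"wy":0,"wz":0.7,"jaw":0},{"x":0,"y":17,"z":0,"wx":0,"wy":0,"wz":0.7,"jaw":0},{"x":0,"y":24,"z":0,"wx":0,"wy":0,"wz":0.7,"jaw":0},{"x":0,"y":31,"z":0,"wx":0,"wy":0,"wz":0.7,"jaw":0},{"x":0,"y":38,"z":0,"wx":0,"wy":0,"wz":0.7,"jaw":0},{"x":0,"y":45,"z":0,"wx":0,"wy":0,"wz":0.7,"jaw":0},{"x":0,"y":51,"z":0,"wx":0,"wy":0,"wz":0.7,"jaw":0},{"x":0,"y":55,"z":0,"wx":0,"wy":0,"wz":0.7,"jaw":0},{"x":0,"y":55,"z":0,"wx":0,"wy":0,"wz":0.7,"jaw":0}]'

```text
time_s: 12.02
tcp_pos: [0.5396, 0.1829, 0.2073]
tcp_rot: [-3.141, -0.001, 0.418]
ft_force: [-1.3, 2.1, 8.5]
gripper_width: 0.034
grasp_force: 32.6
```

```bash
python3 - <<'E'
from h import *
where()
E
```

```text
warmer -106.5 -0.4 207.3 yaw 89.33 F -2.4 -0.3 8.5 g 0.03414604540763385 32.608110308647156
```

Emit:
jog_arm --rows '[{"x":0,"y":5,"z":0,"wx":0,"wy":0,"wz":0,"jaw":0},{"x":0,"y":10,"z":0,"wx":0,"wy":0,"wz":0,"jaw":0},{"x":0.2,"y":15,"z":0,"wx":0,"wy":0,"wz":0,"jaw":0},{"x":0.2,"y":20,"z":0,"wx":0,"wy":0,"wz":0,"jaw":0},{"x":0.3,"y":25,"z":0,"wx":0,"wy":0,"wz":0,"jaw":0},{"x":0.3,"y":28,"z":0,"wx":0,"wy":0,"wz":0,"jaw":0}]'

```text
time_s: 12.78
tcp_pos: [0.5512, 0.1577, 0.2072]
tcp_rot: [-3.14, -0.001, 0.419]
ft_force: [-2.1, 9.0, 8.4]
gripper_width: 0.038
grasp_force: 32.6
```

```bash
python3 - <<'E'
from h import *
where()
E
```

```text
warmer -78.9 -0.4 207.2 yaw 89.35 F -9.0 1.8 8.4 g 0.03838005185629254 32.59750574827194
```

Emit:
jog_arm --rows '[{"x":0.5,"y":3,"z":0,"wx":0,"wy":0,"wz":0,"jaw":0},{"x":0.7,"y":6,"z":0,"wx":0,"wy":0,"wz":0,"jaw":0},{"x":0.7,"y":9,"z":0,"wx":0,"wy":0,"wz":0,"jaw":0},{"x":0.7,"y":9,"z":0,"wx":0,"wy":0,"wz":0,"jaw":0}]'

```text
time_s: 13.28
tcp_pos: [0.5555, 0.1497, 0.2072]
tcp_rot: [-3.141, -0.001, 0.418]
ft_force: [-1.3, 4.7, 8.6]
gripper_width: 0.034
grasp_force: 32.6
```

```bash
python3 - <<'E'
from h import *
where();print(ctrl.sense()["ft_torque"])
E
```

```text
warmer -69.8 0.2 207.2 yaw 89.34 F -4.8 0.8 8.6 g 0.03410483483598088 32.61428475379944
[0.82878251 0.29922214 0.07125269]
```

Sliding is easy here. I'll continue until the front finger nears the face.

Emit:
jog_arm --rows '[{"x":0,"y":4,"z":0,"wx":0,"wy":0,"wz":0,"jaw":0},{"x":0.1,"y":8,"z":0,"wx":0,"wy":0,"wz":0,"jaw":0},{"x":0.1,"y":12,"z":0,"wx":0,"wy":0,"wz":0,"jaw":0},{"x":0.2,"y":16,"z":0,"wx":0,"wy":0,"wz":0,"jaw":0},{"x":0.2,"y":19,"z":0,"wx":0,"wy":0,"wz":0,"jaw":0},{"x":0.2,"y":19,"z":0,"wx":0,"wy":0,"wz":0,"jaw":0}]'

```text
time_s: 14.02
tcp_pos: [0.5634, 0.1324, 0.2073]
tcp_rot: [-3.141, -0.001, 0.418]
ft_force: [-1.7, 4.3, 8.6]
gripper_width: 0.038
grasp_force: 32.6
```

```bash
python3 - <<'E'
from h import *
where();print(ctrl.sense()["ft_torque"])
E
```

```text
warmer -50.7 0.2 207.3 yaw 89.34 F -4.7 0.2 8.6 g 0.03787781351176101 32.626168727874756
[0.73936868 0.17565697 0.10416317]
```

Emit:
jog_arm --rows '[{"x":0,"y":0,"z":0,"wx":0,"wy":0,"wz":0,"jaw":0.15},{"x":0,"y":0,"z":0,"wx":0,"wy":0,"wz":0,"jaw":0.18},{"x":0,"y":0,"z":0,"wx":0,"wy":0,"wz":0,"jaw":0.18},{"x":0,"y":0,"z":-20,"wx":0,"wy":0,"wz":0,"jaw":0.18},{"x":0,"y":0,"z":-50,"wx":0,"wy":0,"wz":0,"jaw":0.18},{"x":0,"y":-20,"z":-60,"wx":0,"wy":0,"wz":0,"jaw":0.18},{"x":0,"y":-60,"z":-60,"wx":0,"wy":0,"wz":0,"jaw":0},{"x":0,"y":-100,"z":-60,"wx":-10,"wy":0,"wz":0,"jaw":0},{"x":0,"y":-110,"z":-60,"wx":-20,"wy":0,"wz":0,"jaw":0},{"x":0,"y":-110,"z":-60,"wx":-20,"wy":0,"wz":0,"jaw":0}]'

```text
time_s: 15.28
tcp_pos: [0.5178, 0.2344, 0.2666]
tcp_rot: [2.793, 0.0, 0.421]
ft_force: [-1.1, 0.9, 0.3]
gripper_width: 0.0
grasp_force: 0.0
```

```bash
python3 - <<'E'
from h import *
where();s=ctrl.sense();r=R.from_euler("xyz",s["tcp_rot"]);tip=s["tcp_pos"]+r.apply([0,0,.173])
goal=np.r_[loc(W0,[(-.085,0,0)])[0][:2],.026]
print(s["tcp_rot"],"tip",tip,"shift",r.inv().apply(goal-tip)*1e3)
a=ctrl.capture("scene")[:,:,::-1];cv2.imwrite("pics/a5.png",cv2.resize(a[180:280,220:340],(720,600),interpolation=3))
E
```

```text
warmer -162.5 1.3 266.6 yaw 89.5 F -1.3 -0.6 0.3 g 0.00013016351063288098 0.0
[2.79335556e+00 3.23432762e-04 4.21115440e-01] tip [0.54191227 0.18053359 0.10399482] shift [-0.50697321 -9.25999915 79.61385797]
```

View pics/a5.png

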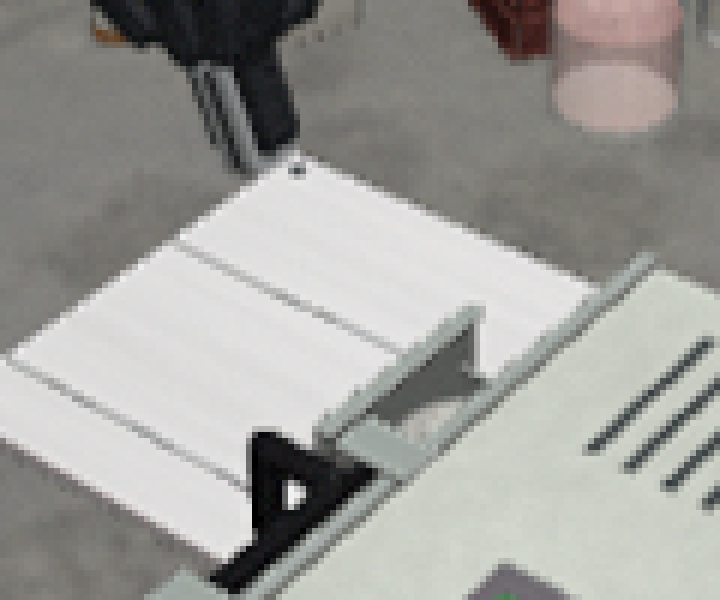

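The tray panel is at (400,370) with the nose in the guides, and the rear dish lies flat. The closed fingers are tilted behind the tray. I'll lower them behind the panel, then push.

Emit:
jog_arm --rows '[{"x":-0.5,"y":-4,"z":25,"wx":0,"wy":0,"wz":0,"jaw":0},{"x":-0.5,"y":-9,"z":55,"wx":0,"wy":0,"wz":0,"jaw":0},{"x":-0.5,"y":-9.5,"z":79,"wx":0,"wy":0,"wz":0,"jaw":0},{"x":-0.5,"y":-9.5,"z":79,"wx":0,"wy":0,"wz":0,"jaw":0}]'

```text
time_s: 15.82
tcp_pos: [0.5257, 0.2148, 0.1877]
tcp_rot: [2.796, 0.003, 0.416]
ft_force: [-0.4, 0.4, -0.0]
gripper_width: -0.002
grasp_force: 0.0
```

Emit:
jog_arm --rows '[{"x":0,"y":5.6,"z":2.1,"wx":0,"wy":0,"wz":0,"jaw":0},{"x":0,"y":11.3,"z":4.1,"wx":0,"wy":0,"wz":0,"jaw":0},{"x":0,"y":15,"z":5.5,"wx":0,"wy":0,"wz":0,"jaw":0},{"x":0,"y":18.8,"z":6.8,"wx":0,"wy":0,"wz":0,"jaw":0},{"x":0,"y":22.6,"z":8.2,"wx":0,"wy":0,"wz":0,"jaw":0},{"x":0,"y":26.3,"z":9.6,"wx":0,"wy":0,"wz":0,"jaw":0},{"x":0,"y":30.1,"z":10.9,"wx":0,"wy":0,"wz":0,"jaw":0},{"x":0,"y":33.8,"z":12.3,"wx":0,"wy":0,"wz":0,"jaw":0},{"x":0,"y":37.6,"z":13.7,"wx":0,"wy":0,"wz":0,"jaw":0}]'

```text
time_s: 16.95
tcp_pos: [0.5421, 0.1791, 0.1892]
tcp_rot: [2.793, -0.0, 0.418]
ft_force: [-2.6, 3.9, 3.1]
gripper_width: 0.001
grasp_force: 1.9
```

```bash
cat >> h.py <<'E'
def tip():
    s=ctrl.sense();r=R.from_euler("xyz",s["tcp_rot"]);p=s["tcp_pos"]+r.apply([0,0,.173]);d=p[:2]-W0[:2];c,n=np.cos(W0[2]),np.sin(W0[2])
    print("tip",(c*d[0]+n*d[1])*1e3,(-n*d[0]+c*d[1])*1e3,p[2]*1e3,"ft",s["ft_torque"].round(2))
E
python3 - <<'E'
from h import *
where();tip()
E
```

```text
warmer -102.1 0.3 189.2 yaw 89.33 F -4.7 -0.7 3.1 g 0.0011094569624707298 1.9480551593005657
tip -42.919481795740914 -0.3868459105663205 26.643096762596684 ft [ 0.49  0.17 -0.01]
```

Emit:
jog_arm --rows '[{"x":0,"y":3.8,"z":1.4,"wx":0,"wy":0,"wz":0,"jaw":0},{"x":0,"y":7.5,"z":2.7,"wx":0,"wy":0,"wz":0,"jaw":0},{"x":0,"y":11.3,"z":4.1,"wx":0,"wy":0,"wz":0,"jaw":0},{"x":0,"y":15,"z":5.5,"wx":0,"wy":0,"wz":0,"jaw":0},{"x":0,"y":17.9,"z":6.5,"wx":0,"wy":0,"wz":0,"jaw":0},{"x":0,"y":19.7,"z":7.2,"wx":0,"wy":0,"wz":0,"jaw":0},{"x":0,"y":19.7,"z":7.2,"wx":0,"wy":0,"wz":0,"jaw":0}]'

```text
time_s: 17.82
tcp_pos: [0.5506, 0.1599, 0.189]
tcp_rot: [2.792, 0.0, 0.418]
ft_force: [-0.7, 0.0, -0.1]
gripper_width: 0.0
grasp_force: 0.1
```

```bash
python3 - <<'E'
from h import *
where();tip()
E
```

```text
warmer -81.1 -0.0 189.0 yaw 89.32 F -0.3 -0.7 -0.1 g 0.0003365591724372101 0.05191419128095731
tip -21.923491179350606 -0.7726458215062213 26.46000003563423 ft [0.18 0.04 0.01]
```

Emit:
jog_arm --rows '[{"x":0,"y":0.9,"z":0.3,"wx":0,"wy":0,"wz":0,"jaw":0},{"x":0,"y":1.9,"z":0.7,"wx":0,"wy":0,"wz":0,"jaw":0},{"x":0,"y":2.8,"z":1,"wx":0,"wy":0,"wz":0,"jaw":0},{"x":0,"y":3.8,"z":1.4,"wx":0,"wy":0,"wz":0,"jaw":0},{"x":0,"y":4.7,"z":1.7,"wx":0,"wy":0,"wz":0,"jaw":0}]'

```text
time_s: 18.45
tcp_pos: [0.5526, 0.1555, 0.1891]
tcp_rot: [2.793, 0.0, 0.418]
ft_force: [1.1, 2.1, -1.4]
gripper_width: -0.001
grasp_force: 0.6
```

```bash
python3 - <<'E'
from h import *
where();tip()
E
```

```text
warmer -76.2 -0.0 189.1 yaw 89.33 F -1.4 1.9 -1.4 g -0.0005542351087469416 0.5916293989866972
tip -17.07389995837108 -0.7562389577673856 26.52846333227221 ft [0.37 0.19 0.02]
```

Emit:
jog_arm --rows '[{"x":0,"y":0.9,"z":0.3,"wx":0,"wy":0,"wz":0,"jaw":0},{"x":0,"y":1.9,"z":0.7,"wx":0,"wy":0,"wz":0,"jaw":0},{"x":0,"y":2.8,"z":1,"wx":0,"wy":0,"wz":0,"jaw":0},{"x":0,"y":2.8,"z":1,"wx":0,"wy":0,"wz":0,"jaw":0}]'

```text
time_s: 18.95
tcp_pos: [0.5538, 0.1528, 0.1892]
tcp_rot: [2.792, 0.0, 0.418]
ft_force: [-0.2, 0.3, -0.0]
gripper_width: -0.003
grasp_force: 0.1
```

```bash
python3 - <<'E'
from h import *
where();tip()
E
```

```text
warmer -73.3 -0.0 189.2 yaw 89.33 F -0.3 -0.0 -0.0 g -0.0032579109796439677 0.1326612668344751
tip -14.108904638517409 -0.7476431551584608 26.68441557306392 ft [ 0.22  0.12 -0.  ]
```

Emit:
jog_arm --rows '[{"x":0,"y":0.9,"z":0.3,"wx":0,"wy":0,"wz":0,"jaw":0},{"x":0,"y":1.9,"z":0.7,"wx":0,"wy":0,"wz":0,"jaw":0},{"x":0,"y":2.8,"z":1,"wx":0,"wy":0,"wz":0,"jaw":0},{"x":0,"y":3.8,"z":1.4,"wx":0,"wy":0,"wz":0,"jaw":0}]'

```text
time_s: 19.45
tcp_pos: [0.5546, 0.1512, 0.1895]
tcp_rot: [2.797, -0.0, 0.419]
ft_force: [-25.0, 37.2, 12.1]
gripper_width: 0.002
grasp_force: 2.0
```

```bash
python3 - <<'E'
from h import *
where();tip()
a=ctrl.capture("scene")[:,:,::-1];cv2.imwrite("pics/a6.png",cv2.resize(a[200:280,240:340],(750,600),interpolation=3))
E
```

```text
warmer -71.5 0.0 189.5 yaw 89.37 F -44.2 -7.2 12.1 g 0.0018292677138290576 1.9614918820040457
tip -13.14599672722207 -0.5568791166302477 26.653456154662415 ft [ 3.57  2.58 -0.44]
```

View pics/a6.png

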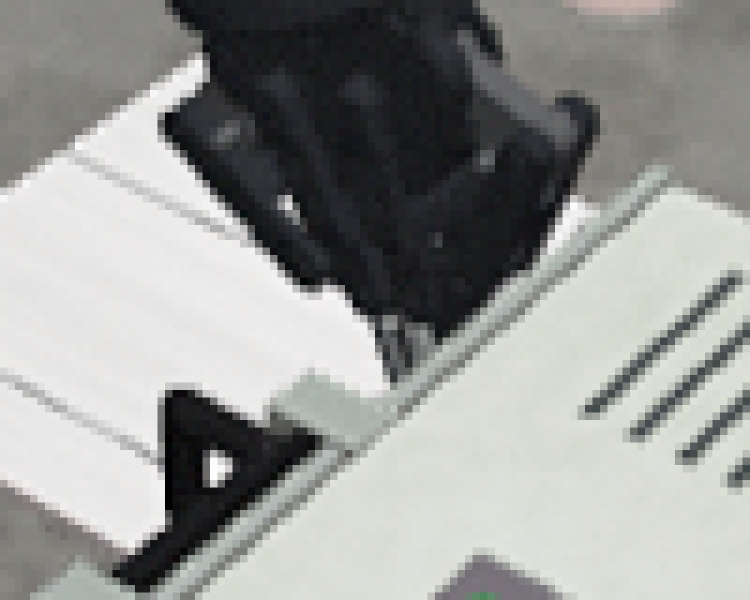

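The 44 N rise acts at about z = 73 mm, judging by the moment arm. So the gripper linkage (crop 440,330) was touching the rail and the tray is not yet on its stop. I'll back off and tilt more.

Emit:
jog_arm --rows '[{"x":0,"y":-15,"z":-5.5,"wx":0,"wy":0,"wz":0,"jaw":0},{"x":0,"y":-37.6,"z":-13.7,"wx":0,"wy":0,"wz":0,"jaw":0},{"x":0,"y":-67,"z":-13,"wx":-10,"wy":0,"wz":0,"jaw":0},{"x":0,"y":-95.4,"z":-7.1,"wx":-20,"wy":0,"wz":0,"jaw":0},{"x":0,"y":-95.4,"z":-7.1,"wx":-20,"wy":0,"wz":0,"jaw":0},{"x":0,"y":-95.4,"z":-7.1,"wx":-20,"wy":0,"wz":0,"jaw":0}]'

```text
time_s: 20.25
tcp_pos: [0.5183, 0.2332, 0.1637]
tcp_rot: [2.446, 0.0, 0.418]
ft_force: [0.3, -1.3, 0.3]
gripper_width: 0.002
grasp_force: 0.0
```

```bash
python3 - <<'E'
from h import *
where();tip()
a=ctrl.capture("scene")[:,:,::-1];cv2.imwrite("pics/a7.png",cv2.resize(a[200:280,240:340],(750,600),interpolation=3))
E
```

```text
warmer -161.1 1.2 163.7 yaw 89.34 F 1.3 -0.3 0.3 g 0.002224691799072481 0.0
tip -50.317641716087536 -0.08529227246563756 30.811668279359882 ft [0.29 0.15 0.02]
```

View pics/a7.png

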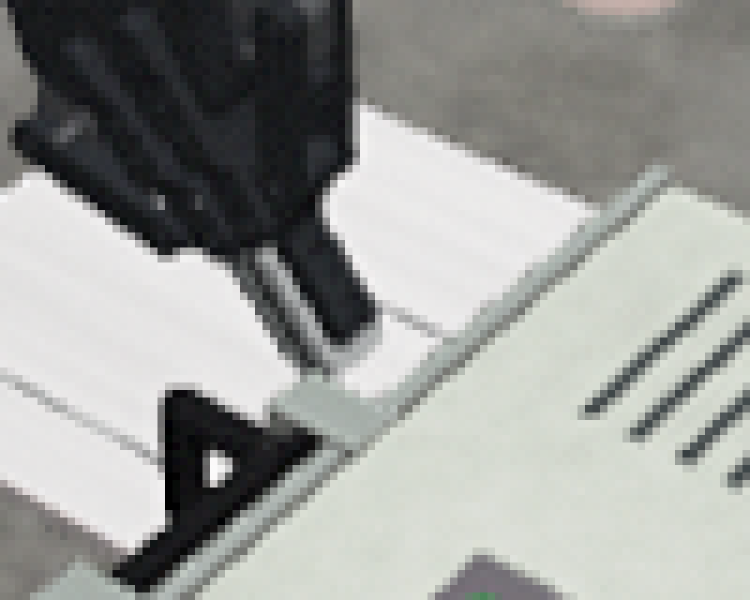

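The panel is now hidden behind the rail. The fingers (crop 330,350) at 40° tilt will pass under it.

Emit:
jog_arm --rows '[{"x":0,"y":6,"z":5,"wx":0,"wy":0,"wz":0,"jaw":0},{"x":0,"y":12,"z":10,"wx":0,"wy":0,"wz":0,"jaw":0},{"x":0,"y":18,"z":15,"wx":0,"wy":0,"wz":0,"jaw":0},{"x":0,"y":22,"z":18.5,"wx":0,"wy":0,"wz":0,"jaw":0},{"x":0,"y":25,"z":21,"wx":0,"wy":0,"wz":0,"jaw":0},{"x":0,"y":26,"z":21.8,"wx":0,"wy":0,"wz":0,"jaw":0}]'

```text
time_s: 21.05
tcp_pos: [0.5319, 0.2021, 0.1632]
tcp_rot: [2.444, -0.0, 0.418]
ft_force: [-0.6, -0.4, 0.3]
gripper_width: -0.002
grasp_force: 0.0
```

Emit:
jog_arm --rows '[{"x":0,"y":0.8,"z":0.7,"wx":0,"wy":0,"wz":0,"jaw":0},{"x":0,"y":1.6,"z":1.3,"wx":0,"wy":0,"wz":0,"jaw":0},{"x":0,"y":2.3,"z":1.9,"wx":0,"wy":0,"wz":0,"jaw":0},{"x":0,"y":3,"z":2.5,"wx":0,"wy":0,"wz":0,"jaw":0}]'

```text
time_s: 21.55
tcp_pos: [0.5334, 0.1987, 0.1632]
tcp_rot: [2.443, 0.0, 0.418]
ft_force: [0.4, 0.5, -0.4]
gripper_width: -0.002
grasp_force: 0.0
```

```bash
python3 - <<'E'
from h import *
where();tip()
E
```

```text
warmer -123.5 0.5 163.2 yaw 89.33 F -0.3 0.6 -0.4 g -0.002045426640261139 0.0
tip -12.348179500234046 -0.7575544570532656 30.704598102725384 ft [0.31 0.13 0.01]
```

Emit:
jog_arm --rows '[{"x":0,"y":0.6,"z":0.5,"wx":0,"wy":0,"wz":0,"jaw":0},{"x":0,"y":1.2,"z":1,"wx":0,"wy":0,"wz":0,"jaw":0},{"x":0,"y":1.8,"z":1.5,"wx":0,"wy":0,"wz":0,"jaw":0},{"x":0,"y":2.3,"z":1.9,"wx":0,"wy":0,"wz":0,"jaw":0}]'

```text
time_s: 22.05
tcp_pos: [0.5346, 0.196, 0.1633]
tcp_rot: [2.444, -0.0, 0.418]
ft_force: [-0.1, 1.7, 0.3]
gripper_width: 0.002
grasp_force: 1.0
```

```bash
python3 - <<'E'
from h import *
where();tip()
E
```

```text
warmer -120.5 0.5 163.3 yaw 89.33 F -1.6 0.6 0.3 g 0.0017878566479483016 0.9906070076976903
tip -9.359277185851075 -0.7830281919753374 30.741600631491867 ft [ 0.47  0.18 -0.01]
```

Light tray-friction force so far. I'll continue in small steps.

Emit:
jog_arm --rows '[{"x":0,"y":0.6,"z":0.5,"wx":0,"wy":0,"wz":0,"jaw":0},{"x":0,"y":1.2,"z":1,"wx":0,"wy":0,"wz":0,"jaw":0},{"x":0,"y":1.8,"z":1.5,"wx":0,"wy":0,"wz":0,"jaw":0}]'

```text
time_s: 22.42
tcp_pos: [0.5355, 0.194, 0.1633]
tcp_rot: [2.444, -0.0, 0.418]
ft_force: [-6.0, 8.8, 3.4]
gripper_width: -0.005
grasp_force: 5.2
```

```bash
python3 - <<'E'
from h import *
where();tip()
E
```

```text
warmer -118.4 0.5 163.3 yaw 89.33 F -10.5 -1.8 3.4 g -0.004986098123430583 5.159491610247642
tip -7.277404460140052 -0.7675474995632483 30.735624177446102 ft [ 1.12  0.75 -0.22]
```

Emit:
jog_arm --rows '[{"x":0,"y":0.5,"z":0.4,"wx":0,"wy":0,"wz":0,"jaw":0},{"x":0,"y":0.9,"z":0.75,"wx":0,"wy":0,"wz":0,"jaw":0},{"x":0,"y":0.9,"z":0.75,"wx":0,"wy":0,"wz":0,"jaw":0}]'

```text
time_s: 22.8
tcp_pos: [0.5357, 0.1936, 0.1635]
tcp_rot: [2.445, -0.0, 0.418]
ft_force: [-10.8, 14.3, 5.3]
gripper_width: 0.005
grasp_force: 8.9
```

```bash
python3 - <<'E'
from h import *
where();tip()
E
```

```text
warmer -117.9 0.5 163.5 yaw 89.34 F -17.5 -3.9 5.3 g 0.005284696775281243 8.948470432078466
tip -7.002040557502201 -0.7193282032407844 30.75521999227418 ft [ 1.54  1.23 -0.44]
```

Emit:
jog_arm --rows '[{"x":0,"y":0.6,"z":0.5,"wx":0,"wy":0,"wz":0,"jaw":0},{"x":0,"y":0.6,"z":0.5,"wx":0,"wy":0,"wz":0,"jaw":0}]'

```text
time_s: 23.05
tcp_pos: [0.5358, 0.1933, 0.1636]
tcp_rot: [2.446, -0.001, 0.419]
ft_force: [-16.3, 20.9, 7.9]
gripper_width: 0.003
grasp_force: 12.8
```

```bash
python3 - <<'E'
from h import *
where();tip()
E
```

```text
warmer -117.6 0.5 163.6 yaw 89.35 F -25.8 -6.1 7.9 g 0.00294838498456099 12.836858653463423
tip -6.793828946441143 -0.6777852472478262 30.777576371850024 ft [ 2.06  1.78 -0.7 ]
```

The tray is firmly seated: the force rises with almost no travel, at the expected depth. I'll retreat and untilt.

Emit:
jog_arm --rows '[{"x":0,"y":-15,"z":-12.5,"wx":0,"wy":0,"wz":0,"jaw":0},{"x":0,"y":-45,"z":-38,"wx":0,"wy":0,"wz":0,"jaw":0},{"x":0,"y":-30,"z":-76,"wx":0,"wy":0,"wz":0,"jaw":0},{"x":0,"y":0,"z":-115,"wx":10,"wy":0,"wz":0,"jaw":0},{"x":0,"y":35,"z":-155,"wx":20,"wy":0,"wz":0,"jaw":0},{"x":0,"y":35,"z":-155,"wx":30,"wy":0,"wz":0,"jaw":0.3},{"x":0,"y":35,"z":-155,"wx":40,"wy":0,"wz":0,"jaw":0.5},{"x":0,"y":35,"z":-155,"wx":40,"wy":0,"wz":0,"jaw":0.5}]'

```text
time_s: 24.05
tcp_pos: [0.5069, 0.2582, 0.3046]
tcp_rot: [3.141, 0.0, 0.417]
ft_force: [-0.3, -0.4, -0.1]
gripper_width: 0.499
grasp_force: 0.0
```

```bash
python3 - <<'E'
from h import *
where();tgt(-36,-82,330,0,np.pi)
b=ctrl.capture("scene")[:,:,::-1];cv2.imwrite("pics/s8.png",b)
print([(n,[(round(d["score"],2),[round(a*b) for a,b in zip(d["box"],(560,420,560,420))]) for d in ctrl.look_for("scene",n)][:3]) for n in("door_grip","tray","media_bottle","timer")])
E
```

```text
warmer -188.6 1.2 304.6 yaw 89.26 F 0.3 -0.4 -0.1 g 0.4988939351631699 0.0
shift mm [-81.3 153.7 -25.2] rot deg [ 3.000e-02  5.000e-02 -9.074e+01] t 24.05
[('door_grip', [(0.7, [246, 249, 46, 66])]), ('tray', [(0.24, [209, 207, 183, 160])]), ('media_bottle', [(0.82, [312, 155, 22, 52])]), ('timer', [(0.85, [252, 165, 28, 22])])]
```

Emit:
jog_arm --rows '[{"x":-9,"y":17,"z":-25,"wx":0,"wy":0,"wz":-10,"jaw":0.5},{"x":-18,"y":34,"z":-25,"wx":0,"wy":0,"wz":-20,"jaw":0.5},{"x":-27,"y":51,"z":-25,"wx":0,"wy":0,"wz":-30,"jaw":0.5},{"x":-36,"y":68,"z":-25,"wx":0,"wy":0,"wz":-40,"jaw":0.5},{"x":-45,"y":85,"z":-25,"wx":0,"wy":0,"wz":-50,"jaw":0.5},{"x":-54,"y":102,"z":-25,"wx":0,"wy":0,"wz":-60,"jaw":0.5},{"x":-63,"y":119,"z":-25,"wx":0,"wy":0,"wz":-70,"jaw":0.5},{"x":-72,"y":136,"z":-25,"wx":0,"wy":0,"wz":-80,"jaw":0.5},{"x":-81,"y":154,"z":-25,"wx":0,"wy":0,"wz":-90,"jaw":0.5},{"x":-81,"y":154,"z":-25,"wx":0,"wy":0,"wz":-90.7,"jaw":0.5}]'

```text
time_s: 25.55
tcp_pos: [0.4953, 0.0845, 0.3295]
tcp_rot: [-3.141, 0.001, 2.001]
ft_force: [-0.5, 0.7, -0.5]
gripper_width: 0.499
grasp_force: 0.0
```

```bash
python3 - <<'E'
from h import *
where();tgt(-36,-82,219,0,np.pi)
E
```

```text
warmer -35.6 -81.8 329.5 yaw 180.01 F -0.9 -0.2 -0.5 g 0.49875390514591655 0.0
shift mm [  0.6  -0.2 110.5] rot deg [-0.03  0.08  0.01] t 25.55
```

Emit:
jog_arm --rows '[{"x":0,"y":0,"z":40,"wx":0,"wy":0,"wz":0,"jaw":0.5},{"x":0,"y":0,"z":80,"wx":0,"wy":0,"wz":0,"jaw":0.5},{"x":0,"y":0,"z":110,"wx":0,"wy":0,"wz":0,"jaw":0.5},{"x":0,"y":0,"z":110,"wx":0,"wy":0,"wz":0,"jaw":0.3},{"x":0,"y":0,"z":110,"wx":0,"wy":0,"wz":0,"jaw":0},{"x":0,"y":0,"z":110,"wx":0,"wy":0,"wz":0,"jaw":0},{"x":0,"y":0,"z":110,"wx":0,"wy":0,"wz":0,"jaw":0}]' --grip_force 25

```text
time_s: 26.42
tcp_pos: [0.4956, 0.0853, 0.2207]
tcp_rot: [3.14, -0.0, 2.001]
ft_force: [-1.1, 5.3, 3.7]
gripper_width: 0.121
grasp_force: 26.2
```

Emit:
jog_arm --rows '[{"x":0,"y":4,"z":0,"wx":0,"wy":0,"wz":0,"jaw":0},{"x":0,"y":12,"z":0,"wx":0,"wy":0,"wz":0,"jaw":0},{"x":0,"y":20,"z":0,"wx":0,"wy":0,"wz":0,"jaw":0},{"x":0,"y":28,"z":0,"wx":0,"wy":0,"wz":0,"jaw":0},{"x":0,"y":36,"z":0,"wx":0,"wy":0,"wz":0,"jaw":0},{"x":0,"y":44,"z":0,"wx":0,"wy":0,"wz":0,"jaw":0},{"x":0,"y":50,"z":0,"wx":0,"wy":0,"wz":0,"jaw":0},{"x":0,"y":50,"z":0,"wx":0,"wy":0,"wz":0,"jaw":0}]'

```text
time_s: 27.42
tcp_pos: [0.5413, 0.1062, 0.2207]
tcp_rot: [3.14, 0.0, 2.001]
ft_force: [-1.5, 4.8, 6.0]
gripper_width: 0.118
grasp_force: 26.4
```

```bash
python3 - <<'E'
from h import *
where()
E
```

```text
warmer -36.1 -30.8 220.7 yaw 180.02 F -5.0 0.6 6.0 g 0.11764593801483755 26.371382474899292
```

Emit:
jog_arm --rows '[{"x":0,"y":7,"z":0,"wx":0,"wy":0,"wz":0,"jaw":0},{"x":0,"y":14,"z":0,"wx":0,"wy":0,"wz":0,"jaw":0},{"x":0,"y":21,"z":0,"wx":0,"wy":0,"wz":0,"jaw":0},{"x":0,"y":28,"z":0,"wx":0,"wy":0,"wz":0,"jaw":0},{"x":0,"y":35,"z":0,"wx":0,"wy":0,"wz":0,"jaw":0},{"x":0,"y":42,"z":0,"wx":0,"wy":0,"wz":0,"jaw":0},{"x":0,"y":49,"z":0,"wx":0,"wy":0,"wz":0,"jaw":0},{"x":0,"y":55,"z":0,"wx":0,"wy":0,"wz":0,"jaw":0},{"x":0,"y":57,"z":0,"wx":0,"wy":0,"wz":0,"jaw":0},{"x":0,"y":57,"z":0,"wx":0,"wy":0,"wz":0,"jaw":0}]'

```text
time_s: 28.68
tcp_pos: [0.593, 0.1299, 0.2207]
tcp_rot: [3.14, 0.0, 2.001]
ft_force: [0.4, 3.6, 4.0]
gripper_width: 0.117
grasp_force: 26.3
```

Emit:
jog_arm --rows '[{"x":0,"y":1,"z":0,"wx":0,"wy":0,"wz":0,"jaw":0},{"x":0,"y":2,"z":0,"wx":0,"wy":0,"wz":0,"jaw":0},{"x":0,"y":3,"z":0,"wx":0,"wy":0,"wz":0,"jaw":0},{"x":0,"y":4,"z":0,"wx":0,"wy":0,"wz":0,"jaw":0}]'

```text
time_s: 29.18
tcp_pos: [0.5964, 0.1314, 0.2207]
tcp_rot: [3.14, 0.0, 2.001]
ft_force: [-2.3, 2.7, 5.8]
gripper_width: 0.125
grasp_force: 26.4
```

```bash
python3 - <<'E'
from h import *
where()
E
```

```text
warmer -36.1 29.8 220.7 yaw 180.02 F -3.4 -1.0 5.8 g 0.12505955134293975 26.42909288406372
```

Emit:
jog_arm --rows '[{"x":0,"y":1,"z":0,"wx":0,"wy":0,"wz":0,"jaw":0},{"x":0,"y":2,"z":0,"wx":0,"wy":0,"wz":0,"jaw":0},{"x":0,"y":2,"z":0,"wx":0,"wy":0,"wz":0,"jaw":0}]'

```text
time_s: 29.55
tcp_pos: [0.5979, 0.1321, 0.2207]
tcp_rot: [-3.141, 0.0, 2.001]
ft_force: [-10.3, 0.4, 9.5]
gripper_width: 0.119
grasp_force: 26.9
```

```bash
python3 - <<'E'
from h import *
where()
E
```

```text
warmer -36.1 31.4 220.7 yaw 180.02 F -4.7 -9.2 9.5 g 0.11865870932810196 26.904085278511047
```

Emit:
jog_arm --rows '[{"x":0,"y":1.2,"z":0,"wx":0,"wy":0,"wz":0,"jaw":0},{"x":0,"y":1.2,"z":0,"wx":0,"wy":0,"wz":0,"jaw":0}]'

```text
time_s: 29.8
tcp_pos: [0.5984, 0.1323, 0.2206]
tcp_rot: [-3.138, -0.0, 2.001]
ft_force: [-21.5, -4.5, 16.4]
gripper_width: 0.121
grasp_force: 28.0
```

```bash
python3 - <<'E'
from h import *
where()
E
```

```text
warmer -36.1 32.0 220.6 yaw 180.01 F -4.9 -21.4 16.4 g 0.12073811782172861 27.96978011727333
```

The shut stop is reached at 21 N. I'll release in place and clear away.

Emit:
jog_arm --rows '[{"x":0,"y":0.5,"z":0,"wx":0,"wy":0,"wz":0,"jaw":0.25},{"x":0,"y":0.5,"z":0,"wx":0,"wy":0,"wz":0,"jaw":0.45},{"x":0,"y":0.5,"z":0,"wx":0,"wy":0,"wz":0,"jaw":0.45},{"x":0,"y":0.5,"z":-30,"wx":0,"wy":0,"wz":0,"jaw":0.45},{"x":0,"y":0,"z":-80,"wx":0,"wy":0,"wz":0,"jaw":0.45},{"x":0,"y":-40,"z":-130,"wx":0,"wy":0,"wz":0,"jaw":0.45},{"x":-30,"y":-95,"z":-150,"wx":0,"wy":0,"wz":0,"jaw":0.45},{"x":-60,"y":-145,"z":-160,"wx":0,"wy":0,"wz":0,"jaw":0.45},{"x":-100,"y":-190,"z":-160,"wx":0,"wy":0,"wz":0,"jaw":0.45},{"x":-100,"y":-190,"z":-160,"wx":0,"wy":0,"wz":0,"jaw":0.45}]'

```text
time_s: 31.05
tcp_pos: [0.4668, -0.0402, 0.3802]
tcp_rot: [3.141, 0.001, 1.997]
ft_force: [-0.6, 1.6, 0.5]
gripper_width: 0.45
grasp_force: 0.0
```

```bash
python3 - <<'E'
from h import *
where()
a=ctrl.capture("scene")[:,:,::-1];b=ctrl.capture("top")[:,:,::-1]
print(proj("scene",loc(W0,[(-.036,.03,.08),(-.036,.03,.04)])),proj("top",loc(W0,[(-.036,.03,.08)])))
cv2.imwrite("pics/a8.png",np.hstack([cv2.resize(a[190:290,230:330],(400,400),interpolation=3),cv2.resize(b[160:260,230:330],(400,400),interpolation=3)]))
E
```

```text
warmer 65.8 -159.6 380.2 yaw 179.78 F -1.7 0.1 0.5 g 0.4496025753583732 0.0
[[301.32717946 222.34816696]
 [301.052855   238.93798018]] [[290.0671044  202.34582531]]
```

View pics/a8.png

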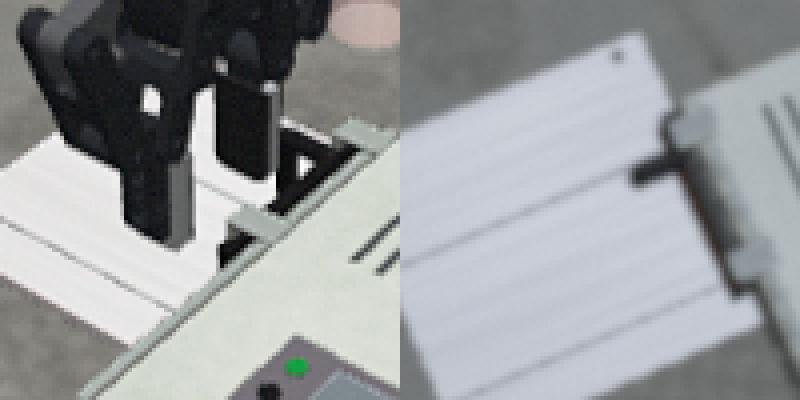

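The door is shut: in the top view the handle is at (290,204), against a predicted (290,202) for shut. The deck is clear, the tray is inside and the arm is away. Handing in.

```bash
python3 -c "
from rig import ctrl
print(ctrl.hand_in())"
```

```text
the job is handed in; nothing more can be done
None
```

The job is handed in: the tray is home against its stop and the door is fully shut, the bottle and timer stand untouched, and the dishes lay flat when last in view, though the gripper linkage pressed the warmer's rail once (44 N total at the wrist, so its share may have come close to the 40 N limit).

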